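# Pin the press arm into its hinge stand

### The arm

A 7-joint arm with a two-finger parallel gripper is mounted at the origin on the work surface; the furniture and walls round the work are solid. World frame = base frame: x ahead of the robot, y to its left, z up, the work surface at z = 0. Lengths are in m, angles in rad, forces in N, time in s.
With the tool pointing down it reaches from about 0.425 to 0.925 m from the base axis. Payload 6.8 kg.
Tool frame: the origin (TCP) lies at the very end of the fingers, on their centre line; the grasp point (between the pads) lies r.pinch_z behind it (r.pinch_z is the distance from the TCP to the grasp point, in m); z points along the fingers, y is the line along which they close (so a half turn about z gives the same grasp; the last joint's range is limited). The gripper opens to 85 mm and grips with 20 to 120 N. Pads are 22 mm wide; open, the fingers measure 114 mm over their backs; the gripper's body (76 mm by 85 mm) begins 54 mm behind the grasp point. The pads swing forward as they close: fully open they stand 13 mm farther back than shut.
Start: joints at [-1.437, 0.477, 0.022, 1.555, -0.011, 1.109, -0.083], TCP at [0.162, 0.655, 0.231] pointing down, gripper open.
Joint ranges: [-2.96, 2.96], [-0.34, 2.1], [-1.41, 1.46], [0.24, 2.44], [-1.37, 4.51], [0.17, 1.92], [-2.96, 2.96]. Speed limits (rad/s): [2.39, 2.39, 3.14, 3.14, 3.14, 3.14, 3.14].

### API

Orientations are given as a rotation vector (axis times angle).
In Python, from bench import status, grab_frame, camera_model, r gives the robot as it stands. The module is installed in compiled form; this text tells all that it offers.
- The arm moves only by the shell command python3 -m creep 'ROWS' [FORCE]. ROWS is text: rows parted by semicolons, each of 7 numbers parted by spaces: the turn, a rotation vector about the tool's x, y, z in rad, then the shift along the tool's x, y, z in mm, then the opening, from -1 (shut) to 1 (fully open). In form: rx ry rz tx ty tz fingers; .... A call has 1 to 10 rows; each row is the pose to reach, as a shift and turn from the pose commanded when the call began, along the tool's axes at that moment; what a row does not reach only later rows make up. A row lasts 1/8 s, in which the tool goes at most 62.5 mm and 10.7 degrees, less where a joint would pass 70% of its speed; a pose out of reach is approached as far as the arm can. A call with a gripper value outside its range is refused whole. The fingers move at their own pace and stop on an object; FORCE is the grip in N (left out, the last holds). Time passes only in rows, so rows that repeat a pose let the fingers close. It gives the time, the measured TCP pose, the force, the opening and the grip force at its end, in the units of the state.
- status.get_obs(): the state, without advancing time (a new reading comes with each control period).
- grab_frame(name): name is "scene" or "top" or "wrist"; returns (picture, depth): 384x512x3 uint8, red, green, blue; 384x512 float32, m along the optical axis (not along the pixel's ray), 0 where there is no reading.
- camera_model(name): a dict with "K" (3x3 intrinsics, pixels), "rvec" (rotation vector, rad) and "tvec" (3), from world to camera coordinates, as OpenCV has them. Camera axes: x right, y down, z forward; pixel columns grow to the right and rows downward; lengths in m; the calibration is good to about 2 mm. A picture is of the moment at which its call begins: read the wrist's pose just before it. camera_model takes no time and is no camera call; for the wrist camera it gives the pose at the moment of the call.
- r.hand_in(): hands the job in; it is judged then, once.
The state is a dict: "clock": time; "joints": joint angles; "qvel": joint speeds; "tau": joint torques, N m; "tcp_pos": TCP position; "orientation": TCP orientation; "contact_force": force on the tool from outside, world axes, zero at the start; "moment": the same for the moment, N m; "grip_width": finger opening in m; "gripper_force": force on a finger pad.
Only numpy, scipy, OpenCV 4.12 (cv2) and the standard library are available. Lean on these libraries where they do the work, as an engineer would, in place of code of your own. Each camera call takes 0.05 s, during which the arm holds its last target. There are 200 camera calls.

### The job

Fit the press arm to its hinge stand: set the aluminium arm down flat on the stand's rail with its drilled eye between the two lugs, bar pointing the same way as the rail, then push the wooden-headed hinge pin from the stand's right-hand side (as seen from the robot) through lug, eye and lug until the head is home against the lug, and let go. The pin's head is boxed in by its holder, so it can only be lifted out by the rod; to drive it home you will need to lay it down somewhere and take it again by the head. Leave the pigment tub, film can and brown bottle standing where they are.

Things in the scene. Friction and masses are not known exactly. Their poses are not given: they have to be found in the camera images.
- stand: Grey hinge stand, fixed; origin on the worktop under the hinge axis, z up. Plate x -30 to 140, y -50 to 50, 10 mm thick. Dark rail 26 mm wide along x (-16 to 114), flat top at z = 42 mm. Two lugs, 36 mm along x, at y = -38 to -23 and 23 to 38, 78 mm high, with lips leaning outwards to 92 mm; in each a 15 mm through hole along y, at x = 0, z = 60. The pin enters along +y (from the robot's right).
- stand_hinge (a point): Point on the stand's hinge axis half-way between the two lugs, which are 46 mm apart; 60 mm above the worktop; axes as the stand's (y along the holes, x along the rail).
- press_eye (a point): Centre of the hole in the eye of the loose aluminium press arm (about 0.32 kg, flat on the worktop at first). Eye block 36 (x) x 40 (y) x 36 mm high with a 17 mm through hole along y; from it a bar 36 mm wide, 28 mm high runs along +x to 121 mm from the hole's centre. Flat underside 18 mm below this point. Fitted, this point is at stand_hinge and the arm's x runs along the stand's x.
- press_grip (a point): Point in the arm's bar, near the centre of mass, 60 mm along x from the eye, 14 mm above the underside; axes as the arm's (x along the bar, y across it: 36 mm to grasp, z up).
- pin_head (a point): Centre of the wooden head of the loose hinge pin (about 0.13 kg). Head 40 (x) x 16 (y, to grasp) x 24 mm (z); x points from head to tip. Front face 20 mm along x from here. The rod's axis is 6 mm below this point; head and rod share one level underside 12 mm below it, so the pin lies level on a flat surface. Pushed home, the front face bears on the lug at negative y.
- pin_shoulder (a point): Point on the rod's axis at the front face of the pin's head; x along the rod to its tip. Rod: 12 mm diameter, 110 mm long from here, the last 20 mm tapered to 4 mm.
- pin_rod (a point): Point on the rod's axis 67 mm ahead of the head's front face, the middle of the rod length left bare by the holder at the start; x along the rod to the tip, y across it: 12 mm to grasp.
- pin_holder: Wooden pin holder, fixed; origin on the worktop under its middle, x along the pin. Foot 200 x 70 x 8 mm. Pin head and 43 mm of rod lie between cheeks (x = -100 to -4 mm, 42 mm wide over all, 20 mm apart, 72 mm high, closed at the back); beyond, the rod lies on a rail 7 mm wide, top 34 mm above the worktop, rod axis at 40 mm. The pin lifts straight up.
- pigment_tub: Screw-top pigment tub, 56 mm across, 52 mm high, standing at the back of the worktop; origin under it. Leave it alone.
- film_can: Film can, 35 mm across, 51 mm high, standing at the back of the worktop; origin under it. Leave it alone.
- amber_bottle: Brown bottle, 48 mm across, 105 mm high, standing at the back right of the worktop; origin under it. Leave it alone.
- desk_lamp: Teal desk lamp on the cabinet at the robot's left, fixed; origin under its round foot. It reaches about 100 mm to all sides of its origin and 400 mm above it: keep hand and wrist clear of it when swinging towards the worktop from the left.

How it is judged:
On the way:
1. the arm rests on the stand's rail with its eye between the lugs (distance between press_eye and stand_hinge below 0.009 m and angle between the x axis of press_eye and the x axis of stand_hinge, either way round below 0.15 rad and angle between press_eye's own z axis and vertical below 0.1 rad and contact force between the fingers and press_arm below 0.1 N), for 0.2 s.
At the end, for the whole second after the job is handed in: The arm's eye is within 7 mm of the hinge point, the arm level to 0.15 rad and pointing along the rail; the pin runs through both lugs and the eye (axis within 5 mm and 0.1 rad), its head's front face within 7 mm of the right-hand lug; all at rest and released (distance between press_eye and stand_hinge below 0.007 m and angle between press_eye's own z axis and vertical below 0.15 rad and x of press_grip in the frame of stand_hinge above 0.05 m and y of pin_shoulder in the frame of stand_hinge between -0.045 and -0.03 m and x of pin_shoulder in the frame of stand_hinge between -0.005 and 0.005 m and z of pin_shoulder in the frame of stand_hinge between -0.005 and 0.005 m and angle between the x axis of pin_shoulder and the y axis of stand_hinge, either way round below 0.1 rad and linear speed of each of pin, press_arm below 0.02 m/s); the robot touches nothing.
It fails at once if pigment tub moved more than 40 mm or tipped (distance of pigment_tub from where it was at the start of the episode above 0.04 m or angle between pigment_tub's own z axis and vertical above 0.5 rad).
It fails at once if film can moved more than 40 mm or tipped (distance of film_can from where it was at the start of the episode above 0.04 m or angle between film_can's own z axis and vertical above 0.5 rad).
It fails at once if brown bottle moved more than 40 mm or tipped (distance of amber_bottle from where it was at the start of the episode above 0.04 m or angle between amber_bottle's own z axis and vertical above 0.5 rad).
It also fails if it takes over 64 s, if anything falls off the work surface, if the arm or the gripper's body presses on something with over 40 N, if the wrist force passes 120 N, or if a joint passes its speed limit or range.

## Working session

There is one attempt and no reset: what is moved stays moved. The work goes in short steps, Python scripts to look and compute and a shell command to move; the robot and the scene stay as the last step left them, time stands still between calls to the robot, and variables do not carry over. Pictures are saved under pics/ and viewed, at most 12 in all, crops included, and the job is handed in when it is done.

```bash
mkdir -p pics
cat > h.py <<'E'
import numpy as np,cv2
from scipy.spatial.transform import Rotation as R
from bench import status,grab_frame,camera_model,r
def cam(n):
    m=camera_model(n);return np.array(m["K"]),R.from_rotvec(np.ravel(m["rvec"])).as_matrix(),np.ravel(m["tvec"])
def pts(d,m):
    K,Rm,t=m;v,u=np.mgrid[:d.shape[0],:d.shape[1]]
    c=np.stack([(u-K[0,2])/K[0,0]*d,(v-K[1,2])/K[1,1]*d,d],-1)
    return (c-t)@Rm
def save(n,im):cv2.imwrite('pics/'+n+'.png',im[...,::-1])
E
python3 - <<'E'
from h import *
o=status.get_obs();print({k:np.round(v,3).tolist() for k,v in o.items()},r.pinch_z)
for n in("scene","top"):
    m=cam(n);im,d=grab_frame(n);np.savez(n,im=im,d=d,P=pts(d,m));save(n,cv2.resize(im,(800,600)));print(n,m[0].tolist(),(-m[1].T@m[2]).round(3))
E
```

```text
{'clock': 0.0, 'joints': [-1.437, 0.478, 0.022, 1.556, -0.011, 1.109, -0.083], 'qvel': [-0.0, 0.002, 0.001, 0.0, -0.001, -0.0, 0.0], 'tau': [0.001, -59.647, 1.609, -28.119, 0.012, 0.01, 0.0], 'tcp_pos': [0.162, 0.655, 0.23], 'orientation': [-0.379, -3.119, 0.003], 'contact_force': [0.928, 0.222, -0.201], 'moment': [-0.009, -0.034, -0.026], 'gripper_force': 0.0, 'grip_width': 0.086} 0.0187
scene [[363.80225249925155, 0.0, 259.9645191411717], [0.0, 363.80225249925155, 188.14851392453627], [0.0, 0.0, 1.0]] [-0.361 -0.519  0.879]
top [[381.4281009367762, 0.0, 250.9460139863987], [0.0, 381.4281009367762, 194.15819962778184], [0.0, 0.0, 1.0]] [ 0.434 -0.043  1.25 ]
```

View pics/top.png

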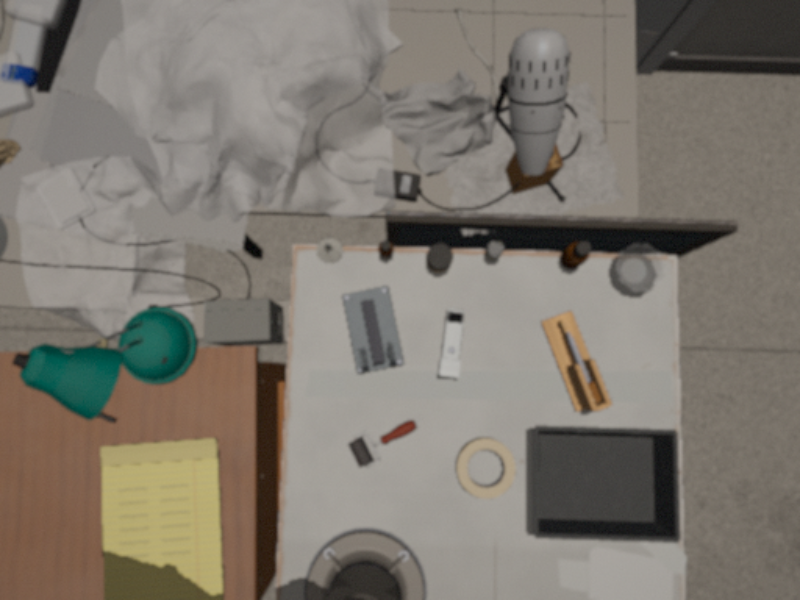

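View pics/scene.png

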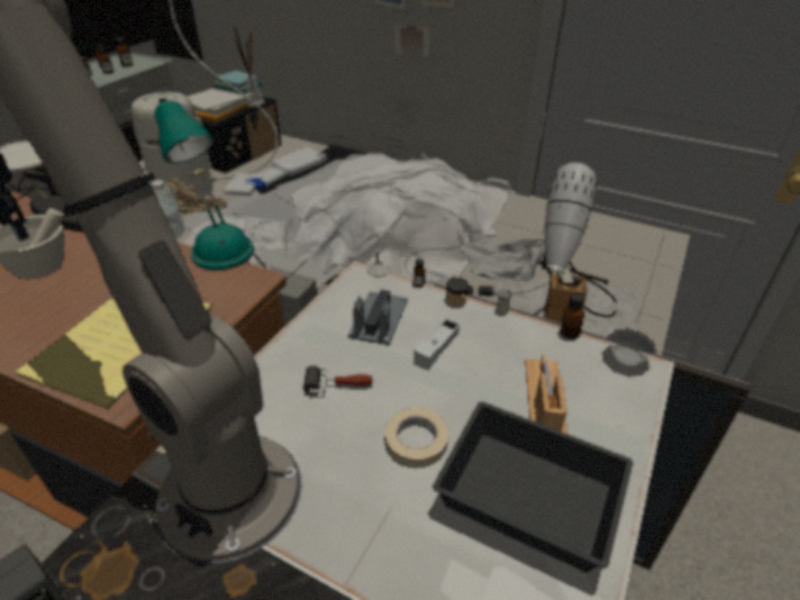

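The top view shows the stand (≈372,330), press arm (≈452,346), holder (≈577,362), bottle (575,255), can (494,250), tub (440,258). Next I'll measure them from the depth map and an enlarged crop.

Run:
```python
from h import *
z=np.load('top.npz');im,P=z['im'],z['P']
c=im[180:272,210:400];save('crop',cv2.resize(c,(800,387),interpolation=cv2.INTER_CUBIC))
H=P[...,2]
def seg(name,box,lo,hi):
    m=np.zeros(H.shape,bool);x0,x1,y0,y1=box;m[y0:y1,x0:x1]=True
    m&=(H>lo)&(H<hi)
    n,l,s,_=cv2.connectedComponentsWithStats(m.astype(np.uint8));
    for i in range(1,n):
        if s[i,4]<8:continue
        p=P[l==i];q=cv2.minAreaRect((p[:,:2]*1000).astype(np.float32))
        print(name,(lo,hi),s[i].tolist(),'mean',p.mean(0).round(4),'rect',np.round(q[0],1),np.round(q[1],1),round(q[2],1))
st=(215,262,180,242);ar=(276,302,195,248);ho=(342,395,195,268)
print('table',np.median(H[245:265,280:300]))
seg('plate',st,.005,.1);seg('rail',st,.034,.055);seg('lug',st,.065,.12)
seg('arm',ar,.015,.1);seg('eye',ar,.032,.1)
seg('hold',ho,.004,.2);seg('cheek',ho,.06,.2);seg('rod',ho,.036,.052)
seg('back',(180,440,150,182),.03,.2)
```

```text
table -0.00022294136918212112
plate (0.005, 0.1) [219, 183, 39, 57, 1547] mean [0.5213 0.0023 0.0227] rect [523.1   1.9] [171.8 104.7] 11.6
rail (0.034, 0.055) [231, 192, 15, 41, 334] mean [0.5167 0.0011 0.0413] rect [517.1   1.4] [128.9  25.7] 13.2
lug (0.065, 0.12) [247, 219, 7, 12, 62] mean [ 0.4761 -0.0391  0.0847] rect [476.3 -39. ] [35.6 15.7] 13.1
lug (0.065, 0.12) [228, 223, 7, 12, 61] mean [0.4622 0.0191 0.0849] rect [462.2  19.5] [34.9 15.1] 12.4
arm (0.015, 0.1) [280, 198, 17, 44, 515] mean [ 0.4968 -0.1603  0.0299] rect [ 499.5 -161.2] [ 40.  138.7] 84.6
eye (0.032, 0.1) [281, 229, 13, 13, 136] mean [ 0.4479 -0.1566  0.0358] rect [ 448.2 -156.4] [39.7 35.6] 84.4
hold (0.004, 0.2) [346, 199, 46, 65, 1395] mean [ 0.4629 -0.4137  0.032 ] rect [ 466.2 -417.4] [217.9  80.1] 24.9
cheek (0.06, 0.2) [367, 230, 24, 34, 312] mean [ 0.4182 -0.436   0.0695] rect [ 420.6 -435.4] [98.4 43.1] 21.8
rod (0.036, 0.052) [362, 212, 18, 34, 135] mean [ 0.4755 -0.4164  0.0441] rect [ 478.8 -418.1] [111.6  22.5] 27.2
rod (0.036, 0.052) [365, 234, 12, 29, 39] mean [ 0.4133 -0.4171  0.043 ] rect [ 415.6 -416. ] [91.5  3.8] 20.1
back (0.03, 0.2) [242, 154, 10, 11, 86] mean [ 0.6849 -0.0197  0.0563] rect [686.7 -20.8] [27.6 29. ] 0.9
back (0.03, 0.2) [311, 155, 11, 11, 94] mean [ 0.6914 -0.2434  0.0484] rect [ 691.4 -243.6] [29.9 33.5] 3.2
back (0.03, 0.2) [360, 155, 18, 16, 228] mean [ 0.6817 -0.4019  0.0774] rect [ 683.7 -405.6] [46.3 37.3] 46.2
back (0.03, 0.2) [208, 156, 4, 4, 11] mean [0.6889 0.0995 0.0435] rect [688.4  99.6] [7.1 7. ] 65.0
back (0.03, 0.2) [272, 156, 18, 18, 241] mean [ 0.6726 -0.1299  0.0502] rect [ 673.4 -130.7] [53.1 53.3] 64.0
back (0.03, 0.2) [394, 156, 32, 26, 218] mean [ 0.6808 -0.5574  0.0387] rect [ 673.3 -544. ] [ 82.6 102.2] 2.1
```

View pics/crop.png

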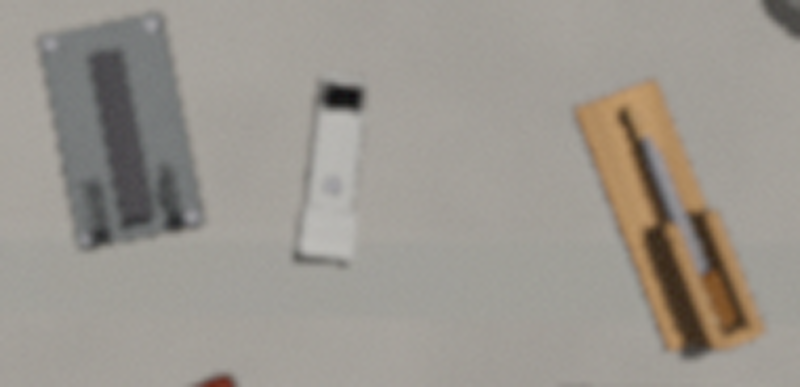

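The crop shows the lug ends near the robot, the arm's eye at its near end (325,235) and the pin head at the near end of the holder (720,295), tip pointing away. Next: the lamp's extent, and a check of the wrist camera's location.

Run:
```python
from h import *
for n in("top","scene"):
    z=np.load(n+'.npz');im,P,d=z['im'].astype(int),z['P'],z['d']
    hsv=cv2.cvtColor(z['im'],cv2.COLOR_RGB2HSV)
    m=(hsv[...,0]>78)&(hsv[...,0]<98)&(hsv[...,1]>110)&(d>0)
    p=P[m];p=p[(p[:,0]<1)&(abs(p[:,1])<1)]
    print(n,len(p));
    for lo in np.arange(-.2,.7,.05):
        q=p[(p[:,2]>=lo)&(p[:,2]<lo+.05)]
        if len(q)>5:print(round(lo,2),len(q),np.percentile(q,2,0).round(3),np.percentile(q,98,0).round(3))
z=np.load('top.npz');print('box',z['P'][205,155],'cab',z['P'][250,150],'cab',z['P'][330,150])
o=status.get_obs();Rt=R.from_rotvec(o['orientation']).as_matrix();print(Rt.round(3))
K,Rc,t=cam('wrist');print('wrist cam in tool',Rt.T@(-Rc.T@t-o['tcp_pos']),(Rt.T@Rc.T).round(2),K[0])
```

```text
top 3782
0.05 240 [0.404 0.342 0.09 ] [0.546 0.45  0.1  ]
0.1 1329 [0.413 0.353 0.101] [0.534 0.46  0.15 ]
0.15 212 [0.45  0.393 0.15 ] [0.507 0.435 0.195]
0.35 8 [0.452 0.351 0.391] [0.456 0.37  0.399]
0.4 1257 [0.367 0.339 0.41 ] [0.454 0.41  0.449]
0.45 716 [0.399 0.381 0.45 ] [0.452 0.436 0.473]
scene 1532
-0.2 8 [ 0.778 -0.76  -0.198] [ 0.784 -0.683 -0.152]
-0.15 8 [ 0.779 -0.775 -0.135] [ 0.786 -0.7   -0.111]
-0.0 17 [-0.085 -0.555  0.012] [0.326 0.005 0.049]
0.05 168 [0.394 0.34  0.087] [0.515 0.446 0.1  ]
0.1 609 [0.407 0.352 0.101] [0.507 0.445 0.149]
0.15 63 [0.446 0.387 0.15 ] [0.491 0.435 0.156]
0.3 9 [-0.04   0.074  0.304] [0.154 0.618 0.349]
0.35 8 [0.156 0.384 0.355] [0.36  0.621 0.397]
0.4 406 [0.356 0.34  0.406] [0.435 0.419 0.449]
0.45 184 [0.394 0.383 0.45 ] [0.437 0.431 0.473]
box [ 0.53411361  0.27597787 -0.0005978 ] cab [0.39012825 0.26367006 0.07530967] cab [0.15502842 0.24906461 0.07628801]
[[-0.971  0.239 -0.   ]
 [ 0.239  0.971 -0.002]
 [-0.    -0.002 -1.   ]]
wrist cam in tool [ 0.06544836 -0.00022945 -0.14338445] [[ 0.   -0.97 -0.26]
 [ 1.    0.   -0.  ]
 [ 0.   -0.26  0.97]] [329.98063179   0.         255.20293424]
```

```bash
cat >> h.py <<'E'
def go(x,y,z,th):
    "rows' numbers (tool axes, rad/mm) to bring TCP to x,y,z [m], tool y at th deg, pointing down"
    o=status.get_obs();A=R.from_rotvec(o['orientation']).as_matrix()
    t=np.radians(th);Y=np.array([np.cos(t),np.sin(t),0]);Z=np.array([0,0,-1.]);T=np.stack([np.cross(Y,Z),Y,Z],1)
    print((x,y,z,th),'turn',R.from_matrix(A.T@T).as_rotvec().round(4),'shift',(A.T@(np.array([x,y,z])-o['tcp_pos'])*1000).round(1))
E
python3 -c "
from h import *
go(.162,.655,.58,76.2);go(.36,.40,.58,76.2);go(.508,-.1622,.58,84.5);go(.508,-.1622,.15,84.5)"
```

```text
(0.162, 0.655, 0.58, 76.2) turn [-0.0016  0.0001 -0.0009] shift [-5.000e-01 -3.000e-01 -3.495e+02]
(0.36, 0.4, 0.58, 76.2) turn [-0.0016  0.0001 -0.0009] shift [-253.8 -200.5 -349.2]
(0.508, -0.1622, 0.58, 84.5) turn [-0.0016 -0.     -0.1457] shift [-532.1 -710.9 -348.4]
(0.508, -0.1622, 0.15, 84.5) turn [-0.0016 -0.     -0.1457] shift [-532.  -710.2   81.6]
```

```bash
python3 -m creep '0 0 0 0 0 -62 1; 0 0 0 0 0 -124 1; 0 0 0 0 0 -186 1; 0 0 0 0 0 -248 1; 0 0 0 0 0 -310 1; 0 0 0 0 0 -350 1; 0 0 0 0 0 -350 1; 0 0 0 0 0 -350 1'; python3 -c "
from h import *
print(status.get_obs()['joints'],status.get_obs()['qvel'])
go(.36,.40,.58,76.2);go(.508,-.1622,.58,84.5)"
```

```text
clock: 1.1
tcp_pos: [0.1616, 0.6554, 0.58]
orientation: [-0.379, -3.119, 0.003]
contact_force: [0.9, -0.6, -0.1]
grip_width: 0.0855
gripper_force: 0.0
[-1.45538264  0.41059131  0.06195545  0.89894455 -0.02560507  1.83463572
 -0.07619724] [ 0.00080835  0.00787376 -0.00079064  0.02840172  0.00076799  0.00030431
 -0.00112128]
(0.36, 0.4, 0.58, 76.2) turn [-0.002   0.0001 -0.0009] shift [-253.8 -200.5    0.4]
(0.508, -0.1622, 0.58, 84.5) turn [-0.002  -0.     -0.1458] shift [-532.1 -710.9    1.4]
```

```bash
python3 -m creep '0 0 0 -48 -38 0 1; 0 0 0 -95 -76 0 1; 0 0 0 -143 -114 0 1; 0 0 0 -190 -152 0 1; 0 0 0 -238 -190 0 1; 0 0 0 -270 -237 0 1; 0 0 0 -298 -290 0 1; 0 0 -.02 -326 -344 0 1; 0 0 -.04 -353 -397 0 1; 0 0 -.06 -381 -450 0 1'; python3 -c "
from h import *
print(status.get_obs()['joints'])
go(.508,-.1622,.58,84.5);go(.508,-.1622,.15,84.5)"
```

```text
clock: 2.35
tcp_pos: [0.4234, 0.125, 0.5796]
orientation: [-0.284, -3.126, 0.002]
contact_force: [0.3, 0.4, 0.5]
grip_width: 0.0852
gripper_force: 0.0
[-0.87201361 -0.08543781  0.40270991  1.47758396  0.03387103  1.74531826
  0.92508528]
(0.508, -0.1622, 0.58, 84.5) turn [-0.0015 -0.0023 -0.0849] shift [-134.9 -267.3   -0.3]
(0.508, -0.1622, 0.15, 84.5) turn [-0.0015 -0.0023 -0.0849] shift [-135.9 -266.6  429.7]
```

```bash
python3 -m creep '0 0 -.01 -20 -40 30 1; 0 0 -.02 -40 -80 70 1; 0 0 -.03 -60 -115 115 1; 0 0 -.04 -75 -148 162 1; 0 0 -.05 -90 -178 212 1; 0 0 -.06 -105 -206 264 1; 0 0 -.07 -119 -232 318 1; 0 0 -.085 -130 -254 374 1; 0 0 -.085 -136 -267 430 1; 0 0 -.085 -136 -267 430 1'
python3 - <<'E'
from h import *
print(status.get_obs()['joints'])
go(.508,-.1622,.15,84.5);go(.508,-.1622,.002,84.5)
m=cam('wrist');im,d=grab_frame('wrist');P=pts(d,m);np.savez('w1',im=im,P=P,d=d);save('w1',im)
H=P[...,2]
for n,lo,hi in(('arm',.015,.05),('eye',.032,.05)):
    k=(H>lo)&(H<hi);cnt,l,s,_=cv2.connectedComponentsWithStats(k.astype(np.uint8))
    for i in range(1,cnt):
        if s[i,4]>400:
            p=P[l==i];q=cv2.minAreaRect((p[:,:2]*1000).astype(np.float32));print(n,s[i].tolist(),np.round(q[0],1),np.round(q[1],1),round(q[2],1))
E
```

```text
clock: 3.6
tcp_pos: [0.5045, -0.1601, 0.1468]
orientation: [-0.156, -3.126, 0.001]
contact_force: [-0.6, 0.6, -0.1]
grip_width: 0.0851
gripper_force: 0.0
[-0.36226211  0.41765713  0.69906798  2.01086015 -0.35170375  0.84597903
  2.00555805]
(0.508, -0.1622, 0.15, 84.5) turn [-0.001  -0.0113 -0.0038] shift [-3.7 -1.7 -3.3]
(0.508, -0.1622, 0.002, 84.5) turn [-0.001  -0.0113 -0.0038] shift [ -5.3  -1.6 144.7]
arm [380, 84, 126, 182, 8211] [ 5.145e+02 -1.000e-01] [136.5  81.6] 11.8
arm [225, 94, 55, 167, 7633] [ 499.8 -162.5] [ 40.1 138.6] 84.3
eye [471, 87, 35, 56, 853] [462.1  12.4] [15.1 38.9] 81.3
eye [225, 94, 55, 49, 2593] [ 448.4 -157.4] [40.1 35.4] 84.2
eye [425, 103, 68, 163, 5096] [5.177e+02 3.000e-01] [130.1  26.7] 13.1
eye [392, 115, 29, 54, 524] [475.8 -46.9] [14.5 38.9] 80.2
```

View pics/w1.png

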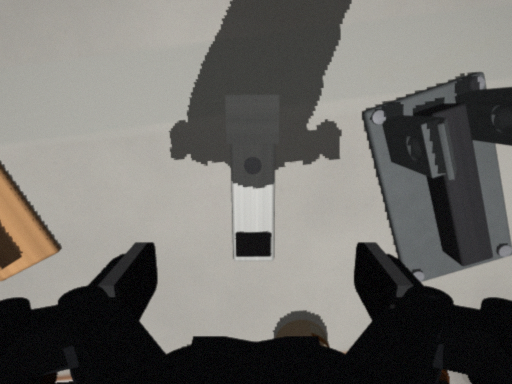

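The wrist view shows the arm centred between the fingers (eye block at (252,118)), and agrees with the top view to 1 mm. Descending and grasping.

```bash
python3 -m creep '0 -.011 0 -4 -2 35 1; 0 -.011 0 -5 -2.3 70 1; 0 -.011 0 -5.3 -2.3 105 1; 0 -.011 0 -5.3 -2.3 130 1; 0 -.011 0 -5.3 -2.3 143 1; 0 -.011 0 -5.3 -2.3 143 1;0 -.011 0 -5.3 -2.3 143 1' ; python3 -c "
from h import *
print(status.get_obs()['joints'])
go(.508,-.1629,.003,84.3)"
```

```text
clock: 4.53
tcp_pos: [0.5154, -0.1628, 0.0098]
orientation: [0.151, 3.125, -0.001]
contact_force: [0.3, -0.1, -0.0]
grip_width: 0.085
gripper_force: 0.0
[-0.19749425  0.6334883   0.50489261  2.06418921 -0.56670843  0.56621141
  2.18469535]
(0.508, -0.1629, 0.003, 84.3) turn [0.0001 0.0134 0.003 ] shift [ 7.5 -0.8  6.7]
```

```bash
python3 -m creep '0 .013 .003 5 -.8 3 1; 0 .013 .003 5 -.8 3 1; 0 .013 .003 5 -.8 3 1' ; python3 -c "
from h import *
go(.508,-.1629,.003,84.3)"
```

```text
clock: 4.9
tcp_pos: [0.5093, -0.1631, 0.0053]
orientation: [-0.157, -3.136, -0.0]
contact_force: [-0.8, 0.9, 0.3]
grip_width: 0.0858
gripper_force: 0.0
(0.508, -0.1629, 0.003, 84.3) turn [-0.0001 -0.0019 -0.0004] shift [1.3 0.1 2.3]
```

```bash
python3 -m creep '0 0 0 0.5 0 1 -1; 0 0 0 .5 0 1 -1; 0 0 0 .5 0 1 -1; 0 0 0 .5 0 1 -1; 0 0 0 .5 0 1 -1; 0 0 0 .5 0 1 -1' 80; python3 -c "
from h import *
go(.508,-.1629,.003,84.3)"
```

```text
clock: 5.65
tcp_pos: [0.509, -0.1631, 0.0045]
orientation: [-0.157, -3.136, -0.0]
contact_force: [-1.1, -0.4, 5.7]
grip_width: 0.0344
gripper_force: 80.7
(0.508, -0.1629, 0.003, 84.3) turn [ 0.0002 -0.0016 -0.0004] shift [1.  0.1 1.5]
```

```bash
python3 -m creep '0 0 0 0 0 -50 -1; 0 0 0 0 0 -100 -1; 0 0 0 0 0 -150 -1; 0 0 0 0 0 -150 -1; 0 0 0 0 0 -150 -1' ; python3 -c "
from h import *
print(status.get_obs()['joints'])
go(.5289,.0037,.154,103.2)"
```

```text
clock: 6.28
tcp_pos: [0.5082, -0.1623, 0.1532]
orientation: [-0.156, -3.134, -0.001]
contact_force: [0.0, 0.2, -4.0]
grip_width: 0.0349
gripper_force: 81.6
[-0.37246867  0.41491992  0.71843065  2.00212613 -0.35886654  0.85583585
  2.01596094]
(0.5289, 0.0037, 0.154, 103.2) turn [ 0.0012 -0.0035 -0.3297] shift [ -4.1 167.3  -0.7]
```

```bash
python3 -m creep '0 0 -.06 -1 35 0 -1; 0 0 -.13 -2 75 0 -1; 0 0 -.2 -3 115 0 -1; 0 0 -.27 -4 150 0 -1; 0 -.003 -.33 -4.1 167 0 -1; 0 -.003 -.33 -4.1 167 0 -1;0 -.003 -.33 -4.1 167 0 -1;0 -.003 -.33 -4.1 167 0 -1;0 -.003 -.33 -4.1 167 0 -1'
python3 - <<'E'
from h import *
print(status.get_obs()['joints'])
go(.5289,.0037,.154,103.2)
m=cam('wrist');im,d=grab_frame('wrist');P=pts(d,m);save('w2',im)
mt=cam('top');it,dt=grab_frame('top');Pt=pts(dt,mt);save('t2',cv2.resize(it[150:260,180:320],(800,629)))
def rects(P,lo,hi,mn):
    H=P[...,2];k=(H>lo)&(H<hi)&(abs(P[...,0]-.5)<.12)&(abs(P[...,1])<.09);cnt,l,s,_=cv2.connectedComponentsWithStats(k.astype(np.uint8))
    for i in range(1,cnt):
        if s[i,4]>mn:
            p=P[l==i];q=cv2.minAreaRect((p[:,:2]*1000).astype(np.float32));print((lo,hi),s[i].tolist(),p.mean(0).round(4),np.round(q[0],1),np.round(q[1],1),round(q[2],1))
print('wrist');rects(P,.175,.2,200);rects(P,.065,.1,100);rects(P,.005,.015,300)
print('top');rects(Pt,.065,.1,10)
E
```

```text
clock: 7.4
tcp_pos: [0.5297, 0.0017, 0.1543]
orientation: [-0.358, 3.12, 0.0]
contact_force: [0.6, 0.1, -2.3]
grip_width: 0.0346
gripper_force: 81.4
[-0.6163032   0.38035845  0.61926761  2.00930858 -0.29428328  0.83834582
  1.96726802]
(0.5289, 0.0037, 0.154, 103.2) turn [-0.      0.0011 -0.002 ] shift [0.4 2.1 0.3]
wrist
(0.175, 0.2) [162, 62, 189, 280, 30909] [ 0.4995 -0.0056  0.183 ] [507.2  -3.7] [110.8  62. ] 13.2
(0.005, 0.015) [202, 174, 8, 57, 318] [ 0.5604 -0.0376  0.0104] [561.  -37.7] [53.7  5.9] 12.8
(0.005, 0.015) [301, 174, 13, 59, 584] [0.5393 0.0518 0.0106] [540.8  52.4] [55.4  9.9] 13.2
top
(0.065, 0.1) [247, 219, 7, 12, 63] [ 0.4763 -0.039   0.0848] [476.5 -39. ] [35.6 15.6] 13.0
```

View pics/w2.png

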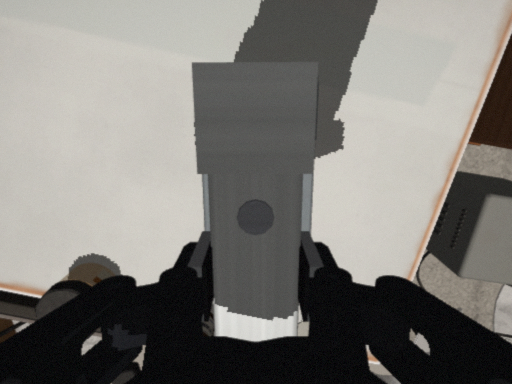

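The wrist view shows the arm held straight over the stand, the eye block at (255,118), hiding the lugs. Correcting 2 mm sideways, then checking the eye.

```bash
python3 -m creep '0 .001 -.002 .3 2 10 -1; 0 .001 -.002 .3 2 20 -1; 0 .001 -.002 .3 2 20 -1'
python3 - <<'E'
from h import *
go(.5289,.0037,.0465,103.2)
m=cam('wrist');im,d=grab_frame('wrist');P=pts(d,m);H=P[...,2]
mt=cam('top');it,dt=grab_frame('top');Pt=pts(dt,mt)
for Q in(P,Pt):
    H=Q[...,2]; k=(abs(Q[...,0]-.468)<.045)&(abs(Q[...,1]+.01)<.05)&(H>.12)&(H<.2)
    z=np.percentile(H[k],80);print('z',z)
    for k2 in (k&(H>z-.004),k&(H>z-.004)&(Q[...,0]<.475)):
        q=cv2.minAreaRect((Q[k2][:,:2]*1000).astype(np.float32));print(k2.sum(),np.round(q[0],1),np.round(q[1],1),round(q[2],1))
E
```

```text
clock: 7.88
tcp_pos: [0.5282, 0.0046, 0.133]
orientation: [0.364, -3.118, 0.0]
contact_force: [0.3, 0.4, -3.2]
grip_width: 0.0345
gripper_force: 81.4
(0.5289, 0.0037, 0.0465, 103.2) turn [ 0.0002 -0.0024  0.002 ] shift [-0.7 -1.1 86.5]
z 0.16577643317709467
15236 [4.866e+02 1.000e-01] [85.2 48.6] 29.9
9293 [465.7 -10.6] [28.3 40.3] 13.4
z 0.16695289561054166
35 [470.  -26.8] [13.7 34.9] 76.4
28 [464.6 -23.6] [19.8 14.2] 1.7
```

```bash
python3 -m creep '0 -.002 .002 -.7 -.6 15 -1; 0 -.002 .002 -.7 -.6 30 -1; 0 -.002 .002 -.7 -.6 45 -1; 0 -.002 .002 -.7 -.6 55 -1; 0 -.002 .002 -.7 -.6 65 -1; 0 -.002 .002 -.7 -.6 72 -1; 0 -.002 .002 -.7 -.6 78 -1;0 -.002 .002 -.7 -.6 78 -1;0 -.002 .002 -.7 -.6 78 -1'
python3 - <<'E'
from h import *
go(.5289,.0037,.0465,103.2)
mt=cam('top');it,dt=grab_frame('top');Q=pts(dt,mt);H=Q[...,2]
save('t3',cv2.resize(it[175:255,205:305],(800,640))[:600])
E
```

```text
clock: 9.1
tcp_pos: [0.5302, 0.0042, 0.0565]
orientation: [-0.36, 3.118, 0.001]
contact_force: [-0.7, 0.2, -2.8]
grip_width: 0.0344
gripper_force: 81.5
(0.5289, 0.0037, 0.0465, 103.2) turn [ 0.0001  0.0026 -0.0002] shift [ 1.3 -0.2 10. ]
```

View pics/t3.png

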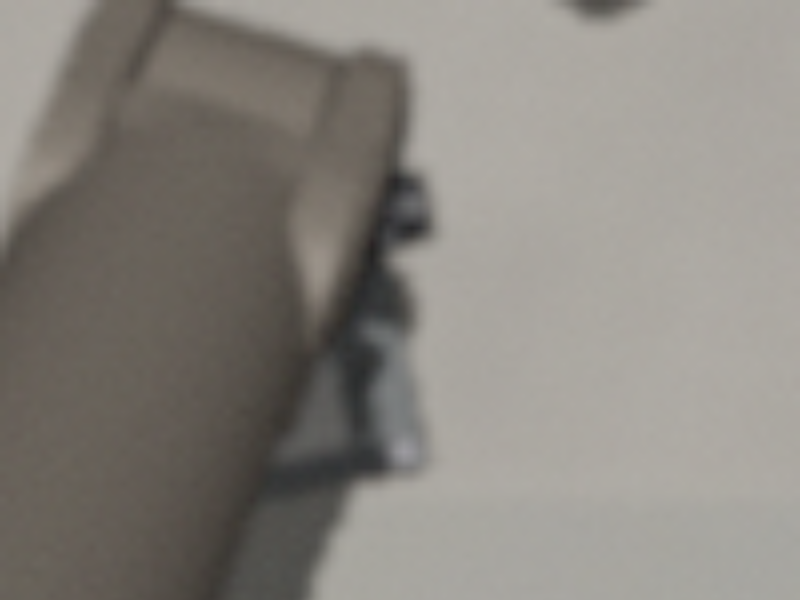

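The picture mostly shows the robot's forearm, but the eye has sunk below the lug tops without any contact force. Lowering the last 10 mm.

```bash
python3 -m creep '0 .0025 0 1.2 -.2 4 -1; 0 .0025 0 1.2 -.2 8 -1; 0 .0025 0 1.2 -.2 9.5 -1; 0 .0025 0 1.2 -.2 9.5 -1; 0 .0025 0 1.2 -.2 9.5 -1; 0 .0025 0 1.2 -.2 9.5 -1' ; python3 -c "
from h import *
go(.5289,.0037,.0465,103.2)"
```

```text
clock: 9.9
tcp_pos: [0.5288, 0.0037, 0.0467]
orientation: [0.361, -3.12, -0.0]
contact_force: [0.1, 0.1, -2.5]
grip_width: 0.035
gripper_force: 81.6
(0.5289, 0.0037, 0.0465, 103.2) turn [ 0.0001 -0.0003 -0.0002] shift [-0.1 -0.   0.2]
```

```bash
python3 -m creep '0 0 0 0 0 1 -1; 0 0 0 0 0 1 -1; 0 0 0 0 0 1 1; 0 0 0 0 0 1 1; 0 0 0 0 0 1 1; 0 0 0 0 0 1 1; 0 0 0 0 0 -50 1;0 0 0 0 0 -110 1;0 0 0 0 0 -150 1;0 0 0 0 0 -150 1' ; python3 -c "
from h import *
go(.487,-.408,.2,-68)"
```

```text
clock: 11.15
tcp_pos: [0.531, 0.0038, 0.1997]
orientation: [-0.36, 3.115, 0.002]
contact_force: [0.2, 0.2, -0.1]
grip_width: 0.0855
gripper_force: 0.0
(0.487, -0.408, 0.2, -68) turn [ 9.0000e-03 -2.0000e-04  2.9878e+00] shift [ 136.8 -390.9   -1.3]
```

```bash
python3 -m creep '0 0 .18 14 -40 0 1; 0 0 .36 28 -80 0 1; 0 0 .54 42 -120 0 1; 0 0 .72 56 -160 0 1; 0 0 .9 70 -200 0 1; 0 0 1.08 84 -240 0 1; 0 0 1.26 98 -280 0 1; 0 0 1.44 112 -320 0 1; 0 0 1.62 126 -360 0 1; 0 0 1.8 137 -391 0 1'; python3 -c "
from h import *
print(status.get_obs()['joints'])
go(.487,-.408,.2,-68)"
```

```text
clock: 12.4
tcp_pos: [0.4836, -0.4097, 0.1951]
orientation: [-2.227, -2.213, 0.002]
contact_force: [1.0, -0.3, 0.1]
grip_width: 0.0854
gripper_force: 0.0
[-0.08854764  0.67258902  1.05390098  1.74028293 -0.64327784  1.12169123
  1.16365128]
(0.487, -0.408, 0.2, -68) turn [-2.4000e-03  1.0000e-03  1.1807e+00] shift [ 1.7  3.4 -4.9]
```

```bash
python3 -m creep '0 0 .18 0 0 0 1; 0 0 .36 0 0 0 1; 0 0 .54 0 0 0 1; 0 0 .72 0 0 0 1; 0 0 .9 0 0 0 1; 0 0 1.08 0 0 0 1; 0 0 1.18 0 0 0 1; 0 0 1.18 0 0 0 1; 0 0 1.18 0 0 0 1'
python3 - <<'E'
from h import *
print(status.get_obs()['joints'])
go(.487,-.408,.2,-68)
m=cam('wrist');im,d=grab_frame('wrist');P=pts(d,m);np.savez('w4',im=im,P=P,d=d)
mt=cam('top');it,dt=grab_frame('top');Q=pts(dt,mt);np.savez('t4',im=it,P=Q,d=dt)
a=cv2.resize(im,(512,384));b=cv2.resize(it[175:245,215:265],(274,384));save('c4',np.hstack([a,b]))
def rects(P,lo,hi,mn,cx,cy,w):
    H=P[...,2];k=(H>lo)&(H<hi)&(abs(P[...,0]-cx)<w)&(abs(P[...,1]-cy)<w);cnt,l,s,_=cv2.connectedComponentsWithStats(k.astype(np.uint8))
    for i in range(1,cnt):
        if s[i,4]>mn:
            p=P[l==i];q=cv2.minAreaRect((p[:,:2]*1000).astype(np.float32));print((lo,hi),s[i].tolist(),p.mean(0).round(4),np.round(q[0],1),np.round(q[1],1),round(q[2],1))
print('top stand');rects(Q,.065,.075,10,.51,0,.1);rects(Q,.0752,.085,10,.46,0,.1);rects(Q,.062,.12,10,.51,0,.1)
print('wrist pin');
rects(P,.004,.016,500,.46,-.41,.13);rects(P,.060,.08,300,.46,-.41,.13);rects(P,.041,.048,100,.46,-.41,.13)
E
```

```text
clock: 13.52
tcp_pos: [0.4844, -0.4081, 0.1959]
orientation: [-3.08, -0.614, 0.002]
contact_force: [-0.3, 0.1, 0.4]
grip_width: 0.0856
gripper_force: 0.0
[-0.18130549  0.85814661  1.31910363  1.74552829 -0.87437259  1.2677387
  0.18158061]
(0.487, -0.408, 0.2, -68) turn [-0.001   0.0011  0.0095] shift [ 2.4  0.9 -4.1]
top stand
(0.065, 0.075) [228, 188, 17, 34, 357] [0.536  0.0059 0.07  ] [537.2   6.4] [101.6  35.5] 13.3
(0.0752, 0.085) [239, 220, 9, 2, 12] [ 0.4876 -0.0186  0.0791] [488.1 -16.8] [ 3.2 24.6] 2.2
(0.062, 0.12) [228, 188, 25, 34, 403] [0.534  0.0042 0.0709] [530.9   3.3] [118.3  51.1] 24.4
wrist pin
(0.004, 0.016) [225, 84, 73, 189, 7916] [ 0.5014 -0.4057  0.0087] [ 471.8 -418.1] [199.1  70.1] 21.6
(0.06, 0.08) [236, 204, 49, 105, 2863] [ 0.422  -0.438   0.0716] [ 422.7 -437.5] [97.4 41.9] 21.5
(0.06, 0.08) [145, 302, 115, 40, 1005] [ 0.3383 -0.4064  0.069 ] [ 337.3 -415.5] [111.9  11.3] 89.7
(0.041, 0.048) [251, 126, 17, 118, 1391] [ 0.4774 -0.4158  0.0452] [ 478.6 -416.1] [110.2  14.6] 20.8
```

View pics/c4.png

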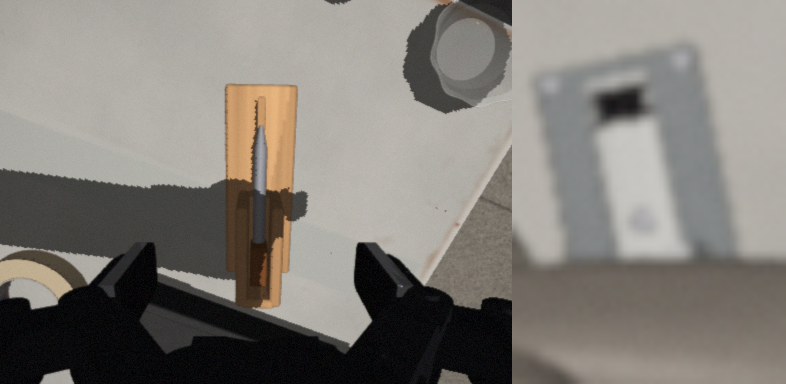

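The wrist half shows the pin in the holder (rod 262,170; head 258,265); the right half shows the arm lying on the rail, aligned with it. Going down to the rod.

```bash
python3 -c "
from h import *
go(.490,-.4109,.033,-68.4)"
```

```text
(0.49, -0.4109, 0.033, -68.4) turn [-0.0007  0.0004  0.0159] shift [  4.    4.7 163.4]
```

```bash
python3 -m creep '0 0 .016 3 4 40 1; 0 0 .016 4 4.7 80 1; 0 0 .016 4 4.7 110 1; 0 0 .016 4 4.7 120 1;0 0 .016 4 4.7 120 1;0 0 .016 4 4.7 120 1;0 0 .016 4 4.7 120 1'; python3 -c "
from h import *
print(status.get_obs()['joints'])
go(.490,-.4109,.033,-68.4)"
```

```text
clock: 14.5
tcp_pos: [0.4906, -0.4115, 0.0779]
orientation: [3.085, 0.587, 0.001]
contact_force: [0.3, 0.2, 0.5]
grip_width: 0.0851
gripper_force: 0.0
[-0.11803573  0.97638492  1.17469723  1.8107187  -1.02229348  1.1101509
  0.24377243]
(0.49, -0.4109, 0.033, -68.4) turn [ 0.0012 -0.0006 -0.0011] shift [-0.3 -0.8 44.9]
```

```bash
python3 -m creep '0 0 0 -.3 -.8 20 1; 0 0 0 -.3 -.8 35 1; 0 0 0 -.3 -.8 43 1;0 0 0 -.3 -.8 43 1; 0 0 0 -.3 -.8 43 1;0 0 0 -.3 -.8 43 1'; python3 -c "
from h import *
go(.490,-.4109,.033,-68.4)"
```

```text
clock: 15.25
tcp_pos: [0.4897, -0.4107, 0.0342]
orientation: [3.086, 0.587, 0.0]
contact_force: [-0.1, -0.4, 0.5]
grip_width: 0.0856
gripper_force: 0.0
(0.49, -0.4109, 0.033, -68.4) turn [ 0.0005  0.0001 -0.0012] shift [0.2 0.3 1.2]
```

Close, with a gentle then firm grip.

```bash
python3 -m creep '0 0 0 0 0 1 -1;0 0 0 0 0 1 -1;0 0 0 0 0 1 -1;0 0 0 0 0 1 -1;0 0 0 0 0 1 -1;0 0 0 0 0 1 -1;0 0 0 0 0 1 -1' 80; python3 -c "
from h import *
o=status.get_obs();print(o['moment'])
go(.490,-.4109,.033,-68.4)"
```

```text
clock: 16.12
tcp_pos: [0.4896, -0.4105, 0.0329]
orientation: [-3.086, -0.587, 0.0]
contact_force: [-0.3, 1.1, 2.5]
grip_width: 0.0088
gripper_force: 78.4
[0.22047004 0.051933   0.02513692]
(0.49, -0.4109, 0.033, -68.4) turn [-0.      0.0002 -0.0012] shift [ 0.2  0.5 -0.1]
```

```bash
python3 -m creep '0 0 0 0 0 -15 -1;0 0 0 0 0 -30 -1;0 0 0 0 0 -50 -1;0 0 0 0 0 -75 -1;0 0 0 0 0 -100 -1;0 0 0 0 0 -125 -1;0 0 0 0 0 -125 -1;0 0 0 0 0 -125 -1'
python3 - <<'E'
from h import *
o=status.get_obs();print(o['joints'])
m=cam('wrist');im,d=grab_frame('wrist');P=pts(d,m);np.savez('w5',im=im,P=P,d=d);save('w5',im)
E
```

```text
clock: 17.12
tcp_pos: [0.4896, -0.4099, 0.1573]
orientation: [-3.085, -0.587, 0.001]
contact_force: [0.7, -0.4, -0.3]
grip_width: 0.0088
gripper_force: 78.4
[-0.15941084  0.89839526  1.27161181  1.76522723 -0.92175401  1.21798007
  0.18554348]
```

View pics/w5.png

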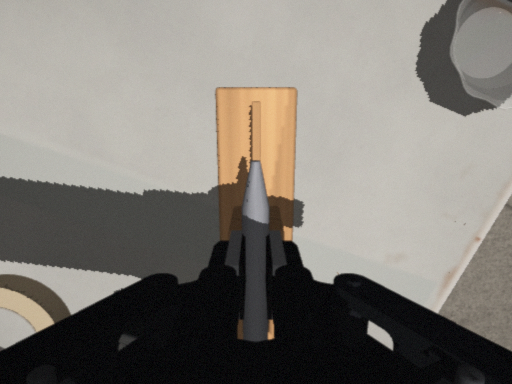

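The rod is lifted and its tip (256,160) points along the hand's x. Checking the tilt and working out the move to the lay-down place.

Run:
```python
from h import *
z=np.load('w5.npz');P=z['P'];o=status.get_obs();A=R.from_rotvec(o['orientation']).as_matrix()
L=(P-o['tcp_pos'])@A*1000
k=(abs(L[...,1])<9)&(L[...,0]>14)&(L[...,0]<70)&(L[...,2]<15)&(L[...,2]>-30);k[:,:225]=0;k[:,290:]=0
for a in range(14,50,5):
    q=L[k&(L[...,0]>=a)&(L[...,0]<a+5)]
    if len(q)>5:print(a,len(q),'y mid',round((q[:,1].min()+q[:,1].max())/2,1),'ztop',np.percentile(q[:,2],3).round(1))
print('max x',L[k][:,0].max())
go(.4975,-.130,.1,13.2);go(.4975,-.130,.157,13.2)
```

```text
14 308 y mid 0.7 ztop -15.0
19 321 y mid 0.7 ztop -14.8
24 307 y mid 0.4 ztop -14.5
29 262 y mid 0.7 ztop -13.5
34 196 y mid 0.7 ztop -12.5
39 135 y mid 0.7 ztop -11.6
max x 43.28853468701421
(0.4975, -0.13, 0.1, 13.2) turn [-2.0000e-03 -6.0000e-04 -1.4252e+00] shift [ 110.3 -257.2   57.2]
(0.4975, -0.13, 0.157, 13.2) turn [-2.0000e-03 -6.0000e-04 -1.4252e+00] shift [ 1.102e+02 -2.573e+02  2.000e-01]
```

```bash
python3 -m creep '0 0 -.15 12 -28 0 -1;0 0 -.3 24 -56 0 -1;0 0 -.46 36 -84 0 -1;0 0 -.62 48 -112 0 -1;0 0 -.78 60 -140 0 -1;0 0 -.94 73 -168 0 -1;0 0 -1.1 86 -196 0 -1;0 0 -1.26 98 -226 0 -1;0 0 -1.42 110 -257 0 -1;0 0 -1.425 110 -257 0 -1'; python3 -m creep '0 0 0 0 0 20 -1; 0 0 0 0 0 60 -1;0 0 0 0 0 90 -1;0 0 0 0 0 110 -1;0 0 0 0 0 130 -1;0 0 0 0 0 130 -1;0 0 0 0 0 130 -1;0 0 0 0 0 130 -1'; python3 -c "
from h import *
print(status.get_obs()['joints'])
go(.4975,-.130,.001,13.2)"
```

```text
clock: 18.42
tcp_pos: [0.4973, -0.1279, 0.1568]
orientation: [-1.943, -2.464, -0.0]
contact_force: [0.1, -0.4, -0.8]
grip_width: 0.0088
gripper_force: 78.4
clock: 19.42
tcp_pos: [0.498, -0.1313, 0.0284]
orientation: [1.952, 2.461, 0.0]
contact_force: [0.5, 0.7, -1.1]
grip_width: 0.009
gripper_force: 78.4
[-0.51282307  0.71371765  0.87177827  2.12353119 -0.87123595  0.71396205
  1.18047992]
(0.4975, -0.13, 0.001, 13.2) turn [ 0.0006  0.0004 -0.0009] shift [ 1.4 -0.2 27.4]
```

```bash
python3 -m creep '0 0 0 1 0 10 -1;0 0 0 1 0 18 -1;0 0 0 1 0 23 -1;0 0 0 1 0 26 -1;0 0 0 1 0 26 -1;0 0 0 1 0 26 -1;0 0 0 1 0 26 -1'; python3 -c "
from h import *
go(.4975,-.130,.001,13.2)"
```

```text
clock: 20.3
tcp_pos: [0.4974, -0.13, 0.0019]
orientation: [-1.952, -2.462, 0.0]
contact_force: [-0.1, 0.8, -0.9]
grip_width: 0.0085
gripper_force: 78.4
(0.4975, -0.13, 0.001, 13.2) turn [-0.0001 -0.0001 -0.0004] shift [0.  0.1 0.9]
```

```bash
python3 -m creep '0 0 0 0 0 1.3 -1;0 0 0 0 0 1.3 -1;0 0 0 0 0 1.3 -.6;0 0 0 0 0 1.3 -.4;0 0 0 0 0 1.3 0;0 0 0 0 0 1.3 .5;0 0 0 0 0 1.3 1;0 0 0 0 0 -40 1;0 0 0 0 0 -100 1;0 0 0 0 0 -150 1'; python3 -m creep '0 0 0 0 0 0 1;0 0 0 0 0 0 1;0 0 0 0 0 0 1'
python3 - <<'E'
from h import *
go(.517,-.215,.15,13.2)
m=cam('wrist');im,d=grab_frame('wrist');P=pts(d,m);np.savez('w6',im=im,P=P,d=d);save('w6',im)
H=P[...,2]
for lo,hi in((.004,.04),(.016,.04)):
    k=(H>lo)&(H<hi)&(abs(P[...,0]-.5)<.12)&(P[...,1]<-.055)&(P[...,1]>-.28);cnt,l,s,_=cv2.connectedComponentsWithStats(k.astype(np.uint8))
    for i in range(1,cnt):
        if s[i,4]>100:
            p=P[l==i];q=cv2.minAreaRect((p[:,:2]*1000).astype(np.float32));print((lo,hi),s[i].tolist(),p.mean(0).round(4),p[:,2].max(),np.round(q[0],1),np.round(q[1],1),round(q[2],1))
E
```

```text
clock: 21.55
tcp_pos: [0.4973, -0.1303, 0.1536]
orientation: [-1.952, -2.461, 0.0]
contact_force: [1.0, 0.4, -0.5]
grip_width: 0.0856
gripper_force: 0.0
clock: 21.92
tcp_pos: [0.4965, -0.1296, 0.1506]
orientation: [-1.95, -2.46, 0.002]
contact_force: [0.4, -0.5, -0.6]
grip_width: 0.0853
gripper_force: 0.0
(0.517, -0.215, 0.15, 13.2) turn [-0.0026 -0.001  -0.0004] shift [-87.8   0.5   0.5]
(0.004, 0.04) [222, 82, 55, 14, 414] [ 0.4676 -0.0586  0.0111] 0.015952082580279154 [474.1 -58.1] [45.5 10. ] 5.8
(0.004, 0.04) [248, 132, 18, 165, 2269] [ 0.5064 -0.1663  0.0155] 0.027446110905958193 [ 505.  -160.6] [ 15.9 148.6] 13.1
(0.016, 0.04) [248, 254, 18, 43, 743] [ 0.517  -0.2119  0.0243] 0.027446110905958193 [ 517.3 -213.9] [15.6 39.3] 13.5
```

View pics/w6.png

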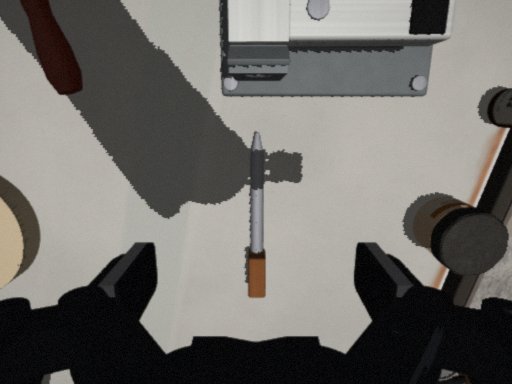

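The pin lies flat, head at (257,273), tip (257,135), square to the stand, whose right lug is at (258,60) with the eye behind it. Measuring lug/eye in the same picture and the head grasp.

Run:
```python
from h import *
z=np.load('w6.npz');P=z['P'];H=P[...,2]
def rc(n,k):
    p=P[k];q=cv2.minAreaRect((p[:,:2]*1000).astype(np.float32));print(n,k.sum(),p.mean(0).round(4),np.round(q[0],1),np.round(q[1],1),round(q[2],1))
v,u=np.mgrid[:384,:512];reg=(v<110)&(u>215)&(u<455)
rc('lug',reg&(H>.085)&(H<.1));rc('lug2',reg&(H>.08)&(u<300)&(H<.1)); rc('eye',reg&(H>.0745)&(H<.0815)&(v<40)&(u<300)&(u>225));rc('bar',reg&(H>.066)&(H<.073)&(u>300))
K,Rm,t=cam('wrist');ys=np.array([-.228,.974])
def ray(u,v,z):
    d=Rm.T@np.array([(u-K[0,2])/K[0,0],(v-K[1,2])/K[1,1],1]);c=-Rm.T@t;return (c+d*(z-c[2])/d[2]).round(4)
for q in((222,95),(427,95)):print('plate corner',q,ray(*q,.010))
th=np.radians(13.2);X=np.array([np.cos(th),np.sin(th)]);Y=np.array([-X[1],X[0]]);h=np.array([.4695,-.0102])
for x in(-.03,.14):print('exp',h+X*x-.05*Y)
go(.5173,-.2139,.15,13.3)
```

```text
lug 920 [ 0.4772 -0.0404  0.0908] [477.2 -39.8] [36.1  9.2] 13.4
lug2 1328 [ 0.4767 -0.0374  0.088 ] [474.6 -28.1] [36.  39.4] 12.9
eye 2419 [ 0.4725 -0.0186  0.0788] [472.4 -18.7] [36.1 21.5] 12.9
bar 5453 [ 0.5422 -0.0014  0.0708] [ 5.432e+02 -3.000e-01] [94.6 22.6] 13.4
plate corner (222, 95) [ 0.4531 -0.0656  0.01  ]
plate corner (427, 95) [ 0.6178 -0.027   0.01  ]
exp [ 0.45171018 -0.06572947]
exp [ 0.61721859 -0.02690982]
(0.5173, -0.2139, 0.15, 13.3) turn [-0.0026 -0.0008 -0.0023] shift [-86.6   1.1   0.6]
```

```bash
python3 -m creep '0 0 0 -50 0 0 1;0 0 -.002 -86.6 .6 20 1;0 0 -.002 -86.6 .8 70 1;0 0 -.002 -86.6 .8 105 1;0 0 -.002 -86.6 .8 125 1;0 0 -.002 -86.6 .8 125 1;0 0 -.002 -86.6 .8 125 1;0 0 -.002 -86.6 .8 125 1'; python3 -c "
from h import *
print(status.get_obs()['joints'])
go(.5173,-.2139,.003,13.3)"
```

```text
clock: 22.98
tcp_pos: [0.5187, -0.2144, 0.0279]
orientation: [1.948, 2.463, 0.001]
contact_force: [-0.5, -0.1, -0.1]
grip_width: 0.0855
gripper_force: 0.0
[-0.3325986   0.75938908  0.8496334   2.01551914 -0.8463163   0.76236858
  1.27353562]
(0.5173, -0.2139, 0.003, 13.3) turn [0.0014 0.0008 0.0001] shift [ 0.8 -1.3 24.9]
```

```bash
python3 -m creep '0 .0008 0 .5 -1.1 12 1;0 .0008 0 .5 -1.1 20 1;0 .0008 0 .5 -1.1 24 1;0 .0008 0 .5 -1.1 24 1;0 .0008 0 .5 -1.1 24 1;0 .0008 0 .5 -1.1 24 1'; python3 -c "
from h import *
go(.5173,-.2139,.003,13.3)"
```

```text
clock: 23.72
tcp_pos: [0.5168, -0.214, 0.0029]
orientation: [-1.949, -2.463, -0.001]
contact_force: [0.4, 0.7, -0.0]
grip_width: 0.085
gripper_force: 0.0
(0.5173, -0.2139, 0.003, 13.3) turn [-0.0002 -0.0008 -0.0002] shift [-0.   0.6 -0.1]
```

```bash
python3 -m creep '0 0 0 0 .3 0 -1;0 0 0 0 .3 0 -1;0 0 0 0 .3 0 -1;0 0 0 0 .3 0 -1;0 0 0 0 .3 0 -1;0 0 0 0 .3 0 -1;0 0 0 0 .3 -10 -1;0 0 0 0 .3 -30 -1;0 0 0 0 .3 -54 -1;0 0 0 0 .3 -54 -1' 80;python3 -m creep '0 0 0 0 0 0 -1;0 0 0 0 0 0 -1;0 0 0 0 0 0 -1'
cat > m.py <<'E'
from h import *
o=status.get_obs();A=R.from_rotvec(o['orientation']).as_matrix()
m=cam('wrist');im,d=grab_frame('wrist');P=pts(d,m);np.savez('w7',im=im,P=P,d=d)
L=(P-o['tcp_pos'])@A*1000;v,u=np.mgrid[:384,:512]
# rod: tool x = along the pin
k=(abs(L[...,1])<10)&(L[...,0]>24)&(L[...,2]>-25)&(L[...,2]<12)&(L[...,0]<140)
for a in range(30,140,12):
    q=L[k&(L[...,0]>=a)&(L[...,0]<a+12)]
    if len(q)>5:print(a,len(q),'y',round((np.percentile(q[:,1],1)+np.percentile(q[:,1],99))/2,1),'w',np.ptp(q[:,1]).round(1),'ztop',np.percentile(q[:,2],5).round(1))
if k.any():print('tip x',L[k][:,0].max())
H=P[...,2];w=(abs(L[...,1])<30)&(L[...,0]>60)
for n,lo,hi in(('lug',.085,.1),('eye',.0745,.0815)):
    kk=w&(H>lo)&(H<hi)
    if kk.sum()>50:
        q=cv2.minAreaRect(L[kk][:,:2].astype(np.float32));print(n,kk.sum(),'tool x,y',np.round(q[0],1),np.round(q[1],1),round(q[2],1),'z',np.median(L[kk][:,2]).round(1))
E
python3 m.py; python3 -c "
from h import *
go(.5173,-.2139,.057,13.3)"
```

```text
clock: 24.98
tcp_pos: [0.5183, -0.2145, 0.0589]
orientation: [1.948, 2.462, 0.003]
contact_force: [-0.6, 0.0, -0.8]
grip_width: 0.0145
gripper_force: 78.1
clock: 25.35
tcp_pos: [0.5166, -0.2137, 0.0562]
orientation: [-1.948, -2.462, 0.0]
contact_force: [0.7, -0.4, -1.1]
grip_width: 0.0143
gripper_force: 78.1
30 777 y 0.2 w 11.8 ztop -10.2
42 824 y 0.2 w 11.5 ztop -10.1
54 879 y 0.2 w 12.0 ztop -10.2
66 979 y 0.2 w 11.8 ztop -10.2
78 1020 y 0.2 w 11.8 ztop -10.1
90 1102 y 0.3 w 12.0 ztop -10.2
102 33 y 0.2 w 11.8 ztop -8.4
tip x 102.96608762502983
(0.5173, -0.2139, 0.057, 13.3) turn [-0.0013 -0.0013 -0.0003] shift [-0.2  0.6 -0.7]
```

```bash
python3 -c "
from h import *
go(.5104,-.1803,.0567,13.3)"
```

```text
(0.5104, -0.1803, 0.0567, 13.3) turn [-0.0013 -0.0013 -0.0003] shift [34.1  1.6 -0.4]
```

```bash
python3 -m creep '0 0 0 12 1.6 -.4 -1;0 0 0 24 1.6 -.4 -1;0 0 0 33 1.6 -.4 -1;0 0 0 34 1.6 -.4 -1;0 0 0 34 1.6 -.4 -1;0 0 0 34 1.6 -.4 -1'
python3 - <<'E'
from h import *
go(.5104,-.1803,.0567,13.3)
im,d=grab_frame('scene');Q=pts(d,cam('scene'));np.savez('s8',im=im,P=Q,d=d)
it,dt=grab_frame('top')
a=cv2.resize(im[175:225,215:275],(480,400),interpolation=cv2.INTER_CUBIC);b=cv2.resize(it[205:255,225:265],(320,400),interpolation=cv2.INTER_CUBIC);save('c8',np.hstack([a,b]))
E
```

```text
clock: 26.15
tcp_pos: [0.5108, -0.1808, 0.0573]
orientation: [-1.95, -2.463, -0.0]
contact_force: [0.1, 0.4, -1.3]
grip_width: 0.0141
gripper_force: 78.1
(0.5104, -0.1803, 0.0567, 13.3) turn [-0.0002 -0.0006 -0.0006] shift [ 0.6 -0.3  0.6]
```

View pics/c8.png

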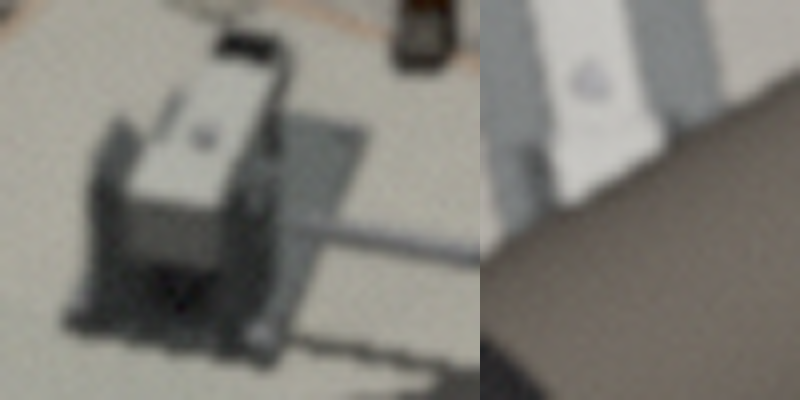

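The left crop shows the arm seated between the lugs and the pin's tip (285,222) just short of the right lug at hole height. Pushing in small steps while watching the force.

```bash
python3 -m creep '0 -.0006 -.0006 5 -.2 .4 -1;0 -.0006 -.0006 10 -.2 .4 -1;0 -.0006 -.0006 15 -.2 .4 -1;0 -.0006 -.0006 20 -.2 .4 -1;0 -.0006 -.0006 20 -.2 .4 -1;0 -.0006 -.0006 20 -.2 .4 -1'; python3 -c "
from h import *
print(status.get_obs()['moment'])
h=np.array([470.4,-10.]);s=147
for s in(155,100,58):go((470.4+.23*s-.2)/1e3,(-10-.9732*s)/1e3,.0567,13.3)"
```

```text
clock: 27.0
tcp_pos: [0.506, -0.161, 0.0568]
orientation: [-1.948, -2.464, 0.0]
contact_force: [0.5, -1.2, -1.6]
grip_width: 0.0143
gripper_force: 78.1
[-0.08473826  0.01510213 -0.02306508]
(0.5058499999999999, -0.16084600000000002, 0.0567, 13.3) turn [-0.0003 -0.0002  0.0006] shift [ 0.2 -0.1  0.1]
(0.49319999999999997, -0.10732, 0.0567, 13.3) turn [-0.0003 -0.0002  0.0006] shift [55.2 -0.1  0.1]
(0.48353999999999997, -0.0664456, 0.0567, 13.3) turn [-0.0003 -0.0002  0.0006] shift [97.2 -0.   0.1]
```

```bash
python3 -m creep '0 0 .0006 6 -.1 .1 -1;0 0 .0006 12 -.1 .1 -1;0 0 .0006 18 -.1 .1 -1;0 0 .0006 22 -.1 .1 -1;0 0 .0006 22 -.1 .1 -1;0 0 .0006 22 -.1 .1 -1'; python3 -c "
from h import *
print(status.get_obs()['moment'])
for s in(100,58):go((470.4+.23*s-.2)/1e3,(-10-.9732*s)/1e3,.0567,13.3)"
```

```text
clock: 27.75
tcp_pos: [0.5008, -0.1397, 0.0567]
orientation: [-1.949, -2.463, 0.0]
contact_force: [-0.2, -0.1, -0.8]
grip_width: 0.0143
gripper_force: 78.1
[-0.04353032 -0.01626514  0.01896659]
(0.49319999999999997, -0.10732, 0.0567, 13.3) turn [-0.0004 -0.0002 -0.0002] shift [33.3  0.1  0. ]
(0.48353999999999997, -0.0664456, 0.0567, 13.3) turn [-0.0004 -0.0002 -0.0002] shift [75.3  0.1  0. ]
```

Full diameter is in the first lug with no side force. Continuing.

```bash
python3 -m creep '0 0 0 7 .1 0 -1;0 0 0 14 .1 0 -1;0 0 0 21 .1 0 -1;0 0 0 28 .1 0 -1;0 0 0 35 .1 0 -1;0 0 0 35 .1 0 -1;0 0 0 35 .1 0 -1'; python3 -c "
from h import *
print(status.get_obs()['moment'])
for s in(58,):go((470.4+.23*s-.2)/1e3,(-10-.9732*s)/1e3,.0567,13.3)"
```

```text
clock: 28.62
tcp_pos: [0.4929, -0.1057, 0.0568]
orientation: [-1.949, -2.463, 0.0]
contact_force: [-0.2, -0.9, -2.2]
grip_width: 0.0145
gripper_force: 78.1
[-0.03449254 -0.02000206 -0.03825042]
(0.48353999999999997, -0.0664456, 0.0567, 13.3) turn [-0.0003 -0.0001 -0.0002] shift [40.3 -0.1  0.1]
```

```bash
python3 -m creep '0 0 0 7 0 0 -1;0 0 0 14 0 0 -1;0 0 0 21 0 0 -1;0 0 0 28 0 0 -1;0 0 0 34 0 0 -1;0 0 0 34 0 0 -1;0 0 0 34 0 0 -1'; python3 -c "
from h import *
print(status.get_obs()['moment'])
for s in(58,):go((470.4+.23*s-.2)/1e3,(-10-.9732*s)/1e3,.0567,13.3)"
```

```text
clock: 29.5
tcp_pos: [0.4851, -0.0726, 0.0568]
orientation: [-1.949, -2.463, 0.0]
contact_force: [0.2, -1.1, -0.3]
grip_width: 0.014
gripper_force: 78.1
[-0.03904768 -0.01054314  0.02039825]
(0.48353999999999997, -0.0664456, 0.0567, 13.3) turn [-0.0003 -0.0001 -0.0002] shift [ 6.3 -0.1  0.1]
```

Last 6 mm until the head bears on the lug.

```bash
python3 -m creep '0 0 0 3 0 0 -1;0 0 0 5 0 0 -1;0 0 0 6.5 0 0 -1;0 0 0 7.5 0 0 -1;0 0 0 7.5 0 0 -1;0 0 0 7.5 0 0 -1'; python3 -c "
from h import *
for s in(58,):go((470.4+.23*s-.2)/1e3,(-10-.9732*s)/1e3,.0567,13.3)"
```

```text
clock: 30.25
tcp_pos: [0.4834, -0.0658, 0.0568]
orientation: [1.95, 2.463, -0.001]
contact_force: [1.0, -3.3, -3.1]
grip_width: 0.0144
gripper_force: 78.0
(0.48353999999999997, -0.0664456, 0.0567, 13.3) turn [-0.0002  0.0007 -0.0007] shift [-0.7  0.   0.1]
```

```bash
python3 -m creep '0 0 0 1 0 0 -1;0 0 0 1.5 0 0 -1;0 0 0 1.5 0 0 -1'; python3 -m creep '0 0 0 1 0 0 -1;0 0 0 1 0 0 -1;0 0 0 1 0 0 -1'
```

```text
clock: 30.62
tcp_pos: [0.4834, -0.0658, 0.0569]
orientation: [1.949, 2.46, -0.003]
contact_force: [1.4, -8.1, -7.0]
grip_width: 0.0145
gripper_force: 78.1
clock: 31.0
tcp_pos: [0.4834, -0.0658, 0.057]
orientation: [1.949, 2.458, -0.004]
contact_force: [3.9, -11.2, -7.8]
grip_width: 0.0143
gripper_force: 78.2
```

The head is home: it no longer advances and the reaction rises. Relieving the push, opening, and withdrawing straight up.

```bash
python3 -m creep '0 0 0 -2.5 0 0 -1;0 0 0 -2.5 0 0 -1;0 0 0 -2.5 0 0 -.5;0 0 0 -2.5 0 0 0;0 0 0 -2.5 0 0 .6;0 0 0 -2.5 0 0 .6;0 0 0 -2.5 0 -40 .6;0 0 0 -2.5 0 -90 .6;0 0 0 -12 0 -140 .6;0 0 0 -60 0 -150 .6'; python3 -m creep '0 0 0 -60 0 -20 .6;0 0 0 -110 0 -30 .6;0 0 0 -110 0 -30 .6;0 0 0 -110 0 -30 .6'
python3 - <<'E'
from h import *
im,d=grab_frame('wrist');P=pts(d,cam('wrist'));it,dt=grab_frame('top');Q=pts(dt,cam('top'))
save('c9',np.hstack([im,cv2.resize(it[175:255,210:270],(288,384),interpolation=cv2.INTER_CUBIC)]))
h=np.array([.4704,-.0100,.06]);M=R.from_euler('z',13.3,degrees=True).as_matrix()
for n,p in(('w',P),('t',Q)):
    S=(p-h)@M*1000
    k=(abs(S[...,0])<18)&(S[...,1]<-46)&(S[...,1]>-100)&(S[...,2]>0)&(S[...,2]<40)
    k2=(abs(S[...,0])<16)&(abs(S[...,1])<18)&(S[...,2]>12)&(S[...,2]<30)
    k3=(S[...,0]>25)&(S[...,0]<130)&(abs(S[...,1])<24)&(S[...,2]>5)&(S[...,2]<30)
    for nn,kk in(('head',k),('eye',k2),('bar',k3)):
        if kk.sum()>5:print(n,nn,kk.sum(),np.percentile(S[kk],[2,50,98],axis=0).round(1).tolist())
E
```

```text
clock: 32.25
tcp_pos: [0.4992, -0.1169, 0.2089]
orientation: [1.936, 2.473, 0.005]
contact_force: [1.3, -0.1, -0.0]
grip_width: 0.0685
gripper_force: 0.0
clock: 32.75
tcp_pos: [0.5215, -0.2277, 0.2362]
orientation: [-1.949, -2.462, -0.0]
contact_force: [-0.2, -0.2, 0.1]
grip_width: 0.0684
gripper_force: 0.0
w head 194 [[-8.9, -78.2, 0.9], [-0.8, -77.3, 14.4], [7.4, -73.6, 17.8]]
t head 55 [[-10.2, -76.5, 3.1], [-2.1, -62.2, 15.4], [6.3, -47.1, 20.3]]
t eye 122 [[-14.9, -16.9, 13.0], [0.1, 0.2, 17.6], [15.4, 17.2, 22.5]]
t bar 345 [[26.7, -16.5, 5.6], [72.1, 0.5, 10.0], [117.5, 17.6, 15.6]]
```

View pics/c9.png

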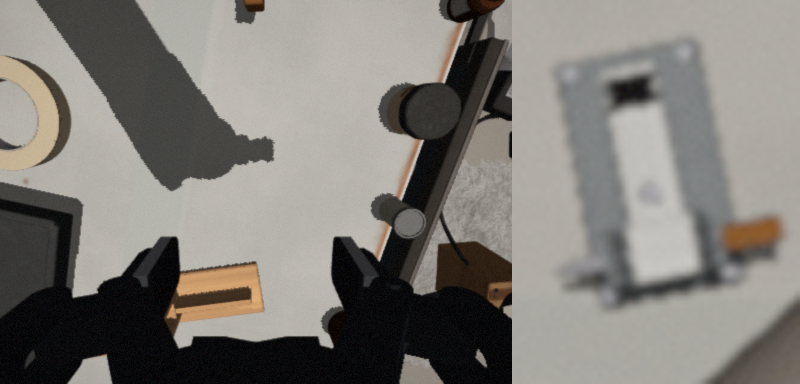

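The right half shows the arm on the rail, the pin's head against the right lug (752,233) and its tip out beyond the left lug (580,270). The rear of the head measures -78 mm, so the shoulder is at -38 mm. All three bystanders are standing.

```bash
python3 -c "
from bench import r
print(r.hand_in())"
```

```text
the job is handed in; nothing more can be done
None
```

The press arm is on the stand's rail with the hinge pin pushed home through both lugs and the eye and released, and the job was handed in at about 33 s (no verdict was returned).

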